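# Lock the tube rack onto the mixer deck with its T-key

## Task

The yellow tube rack has crept forward on the deck of the tube mixer: push it gently back until it meets the rear fence. Then take the blue-handled T-key out of its white stand, pass its crossbar down through the hole in the rack's foot and the slot of the orange lock plate below, press it down against the spring, give it a quarter turn and let it spring up into its locked seat, leaving it there with the rack still home. Use a light hand throughout (about 20 N at most on rack and key) and leave everything else on the bench where it is.

Things in the scene. Friction and masses are not known exactly. Their poses are not given: they have to be found in the camera images.
- mixer: Fixed white tube mixer with aluminium deck, 210 (its x) x 180 mm; origin at the centre of its underside on the bench, deck top 85 mm above. +x points to the rear fence: a 22 mm high steel bar on rubber buffers (gives 1 mm per 2 N, 6 mm at most), inner face at x = +92 mm. Two 12 mm high steel guides along x, inner faces at y = +-62.5 mm, keep the rack straight. A deck window (26 x 76 mm) shows the orange lock plate under it.
- slot (a point): Point fixed on the mixer at (-20, 0, 85) mm, deck-top height: the MIDDLE of the lock slot's range; axes as the mixer's. The orange lock plate floats: its slot's true centre stands up to 12 mm to either side of this along the mixer's y (exact in x). This is not measured: find it by eye or feel. The plate stays put under light touch (about 8 N shifts it).
- plate_top (a point): Middle of the slot's range on the lock plate's top face, 3 mm below the deck top. The slot is 39 mm long along the mixer's y, 12 mm wide along x. The plate is 10 mm thick: underside 13 mm below the deck top. There, level with it, rests a sprung plunger, which pushes the crossbar up with 4 N at first touch plus 0.4 N per mm.
- seat (a point): Where the crossbar's underside centre comes to be when locked (again the middle of the range in y): 17 mm below the deck top. The seat is a groove in the plate's underside, along the mixer's x, 14 mm wide, 4 mm deep. To turn, the crossbar's underside must be over 21 mm below the deck top: 23 mm is right, at 24 mm the key's collar meets the rack's foot. Turn either way.
- rack: Loose yellow tube rack with 12 capped tubes, about 0.45 kg. Origin: centre of the hole in its foot, at the underside; +x towards the fence. Foot 6 mm thick, 120 mm wide, from x = -30 mm to +112 mm; hole 18 (x) x 72 mm (y). Home, its back touches the fence and its origin is at slot; it starts 15 to 45 mm short, its foot covering the lock plate's slot.
- rack_face (a point): Middle of the front face of the rack's tube block, 30 mm above the rack's underside: a good place to push. It is 62 mm behind (+x of) the rack's origin. The block is 50 mm deep, 120 mm wide, 55 mm high over the rack's underside, the tube caps reach 83 mm.
- key: T-key, 0.12 kg, upright in its stand. Origin: centre of its crossbar's underside; z up the shaft. Steel crossbar 36 (its x) x 8 x 8 mm; shaft 8 mm thick; steel collar 34 mm across, z = 30 to 35 mm; blue bar handle 40 (along x, like the crossbar) x 12 (y) x 28 mm tall, z = 35 to 63 mm. A half turn about z makes no difference.
- stand: Fixed white block 72 x 64 x 42 mm tall with a 48 x 15 mm slot along its x, in which the key hangs by its collar (key origin 12 mm above the bench); origin at the centre of its underside.
- cup: white plastic beaker, 64 mm across, 68 mm tall; origin at the centre of its underside; a bystander
- white_rack: empty white lattice tube rack, 109 x 214 x 60 mm; origin at the centre of its underside; a bystander
- jar: amber glass jar with white cap, 60 mm across, 80 mm tall; origin at the centre of its underside; a bystander
- marker: black marker pen with red cap, 120 mm long, lying; origin at the middle of its underside; a bystander
- tube: a single purple-capped sample tube lying on the bench, 74 mm long; origin at the middle of its underside; a bystander
There are look-alikes about, which are no part of the job. There is more than one size of the rack; the job needs the middle-sized.

How it is judged (in metres and radians):
On the way, in this order (a step that is already met when the one before it is completed fails the run):
1. the rack is pushed back against the fence (x of rack in the frame of slot above -0.004 m and height (world z) of rack below 0.089 m and angle between rack's own z axis and vertical below 0.06 rad), for 0.2 s.
2. the key's crossbar is down through the plate's slot, lengthwise to it (x of key in the frame of slot between -0.004 and 0.004 m and y of key in the frame of slot between -0.0155 and 0.0155 m and z of key in the frame of slot below -0.0125 m and angle between the x axis of key and the y axis of mixer, either way round below 0.25 rad), for 0.05 s.
3. the key is turned a quarter turn and has sprung up into its seat (x of key in the frame of slot between -0.004 and 0.004 m and y of key in the frame of slot between -0.0155 and 0.0155 m and z of key in the frame of slot between -0.0192 and -0.015 m and angle between the x axis of key and the x axis of mixer, either way round below 0.2 rad and angle between key's own z axis and vertical below 0.08 rad), for 0.2 s.
At the end, for the whole second after the job is handed in: The rack stands flat within 4 mm of home against the fence; the key stands upright in the lock plate's slot with its crossbar within 0.2 rad of the mixer's x, risen into the groove (crossbar underside 15 to 19.2 mm below the deck top); key and rack are at rest (all of step 1 and all of step 3 and linear speed of each of key, rack below 0.02 m/s); the robot touches nothing.
It fails at once if the rack is touched with more than 40 N by the fingers (contact force between rack and the fingers above 40 N).
It fails at once if the key is forced against the rack with more than 40 N (contact force between rack and key above 40 N).
It fails at once if the key is forced against the mixer or its lock plate with more than 40 N (contact force between key and mixer above 40 N).
It fails at once if the rack is tipped (angle between rack's own z axis and vertical above 0.25 rad).
It fails at once if a bystander is moved by more than 20 mm (distance of any of cup, white_rack, jar, marker, tube from where it was at the start of the episode above 0.02 m).
It also fails if it takes over 72 s, if anything falls off the work surface, if the arm or the gripper's body presses on something with over 40 N, if the wrist force passes 120 N, or if a joint passes its speed limit or range.

## Robot

A 6-joint arm with a two-finger parallel gripper is mounted at the origin on the work surface. World frame = base frame: x ahead of the robot, y to its left, z up, the work surface at z = 0. Lengths are in mm, angles in rad, forces in N, time in s.
With the tool pointing down it reaches from about 375 to 900 mm from the base axis. Payload 3.1 kg.
Tool frame: the origin (TCP) lies midway between the tips of the shut fingers; the grasp point (between the pads) lies bot.pinch_z behind it (bot.pinch_z is the distance from the TCP to the grasp point, in mm); z points along the fingers, y is the direction in which the jaws open and shut (so a half turn about z gives the same grasp; the last joint's range is limited). The gripper opens to 85 mm and grips with 20 to 120 N. Pads are 22 mm wide; open, the fingers measure 114 mm over their backs; the gripper's body (76 mm by 85 mm) begins 54 mm behind the grasp point. The pads swing forward as they close: fully open they stand 13 mm farther back than shut.
Start: joints at [-0.178, 0.527, 1.433, -0, 1.181, -0.178], TCP at [624.977, 0.034, 231.31] pointing down, gripper open.
Joint ranges: [-3.08, 3.08], [-0.75, 2.2], [0.22, 2.44], [-1.43, 4.57], [0, 2.65], [-2.85, 2.85]. Speed limits (rad/s): [2.79, 2.79, 3.14, 3.14, 3.14, 3.14].

## Interface

Orientations are given as a unit quaternion [w, x, y, z].
In Python, from station import bot gives the robot as it stands. Calls block until the motion is done:
- bot.goto(position, orientation): joint-space move of the TCP to a pose.
- bot.move_l(position, orientation=None, vel=150): straight line of the TCP; orientation=None keeps the orientation; vel is the mean speed in mm/s.
- bot.move_j(angles): joint-space move.
- bot.open() and bot.close_gripper(newtons=None): open the fingers fully, or close them until they stop; newtons is the grip in N (None keeps the last).
- bot.sleep(seconds).
- bot.ik(position, orientation): joint angles nearest the present ones, or None.
- bot.snapshot(name): name is "scene" or "side" or "wrist"; returns (picture, depth): 384x512x3 uint8, red, green, blue; 384x512 float32, mm along the optical axis (not along the pixel's ray), 0 where there is no reading.
- bot.camera_info(name): a dict with "fov_y" (degrees; the focal length in pixels is half the picture's height over the tangent of half this angle, whatever the lens; pixels are square), "cx", "cy" (the principal point, pixels), "rvec" (rotation vector, rad) and "tvec" (3), from world to camera coordinates, as OpenCV has them; the wrist camera has in their place "T_tool_cam" (4x4, takes a point from camera to tool coordinates, whose origin is the TCP and whose axes are the flange's). Camera axes: x right, y down, z forward; pixel columns grow to the right and rows downward; lengths in mm; the calibration is good to about 2 mm. A picture is of the moment at which its call begins: read the wrist's pose just before it. camera_info takes no time and is no camera call.
A pose or a line that the arm cannot do raises bot.PlanningError and nothing moves.
- bot.close_job(): hands the job in, once; it reports no verdict.
Trained networks look in the newest picture that a camera, given by its name, has taken for a name from the list of things; names that differ only in an ending like _2 or _b are one class to them, and where a whole thing is asked for, a point or a joint stands for the part that bears it (a point fixed in the world has none). Each returns a list of dicts, best first, with "confidence" (0 to 1); they miss things now and then, are a little off and sometimes report something else, mostly with a low value. They report only what shows in the picture. A call takes as long as a camera call. They do not tell look-alikes from the thing itself.
- bot.masks_of(camera, query): "pixels" (384x512 bool, what is visible of it) and "uv" ([column, row] in pixels, amid what is visible of it).
Readings, each from a call of its own:
- bot.get_time_s(): time.
- bot.get_q(): joint angles.
- bot.get_joint_velocities(): joint speeds.
- bot.get_joint_efforts(): joint torques, N m.
- bot.get_eef_pos(): TCP position.
- bot.get_eef_rot(): TCP orientation.
- bot.get_wrist_force(): force on the tool from outside, world axes, zero at the start.
- bot.get_torque(): the same for the moment, N m.
- bot.get_finger_gap(): finger opening in mm.
Only numpy, scipy, OpenCV 4.12 (cv2) and the standard library are available. Lean on these libraries where they do the work, as an engineer would, in place of code of your own. Each camera call takes 0.05 s, during which the arm holds its last target. There are 200 camera calls.

## Working session

There is one attempt and no reset: what is moved stays moved. The work goes in short steps, each a Python script; the robot and the scene stay as the last script left them, time stands still between calls to the robot, and variables do not carry over. Pictures are saved under pics/ and viewed, about 8 in all and at most 12, crops included, and the job is handed in when it is done.

```bash
mkdir -p pics; ls; cat > h.py <<'E'
import numpy as np, cv2
from station import bot
from scipy.spatial.transform import Rotation as R
def K(c):
    i=bot.camera_info(c); f=192/np.tan(np.radians(i["fov_y"]/2)); return i,f
def cam(c):
    "world-from-camera R,t"
    i,f=K(c)
    if "rvec" in i:
        Rm=cv2.Rodrigues(np.array(i["rvec"],float))[0]; t=np.array(i["tvec"],float).ravel(); return Rm.T,-Rm.T@t
    T=np.array(i["T_tool_cam"]); q=bot.get_eef_rot(); Rt=R.from_quat([q[1],q[2],q[3],q[0]]).as_matrix()
    return Rt@T[:3,:3], Rt@T[:3,3]+np.array(bot.get_eef_pos())
def shot(c):
    Rw,t=cam(c); im,d=bot.snapshot(c); return im,d,Rw,t
def cloud(c,d,Rw,t):
    i,f=K(c); v,u=np.mgrid[:384,:512]
    P=np.stack([(u-i["cx"])/f*d,(v-i["cy"])/f*d,d],-1); P=P@Rw.T+t; P[d<=0]=np.nan; return P
def quat(yaw):
    "tool down; tool y axis (jaw) at world angle: yaw=0 -> diag(1,-1,-1)"
    q=(R.from_euler('z',yaw)*R.from_matrix(np.diag([1.,-1,-1]))).as_quat(); return [q[3],q[0],q[1],q[2]]
def save(n,im): cv2.imwrite("pics/"+n+".png",cv2.cvtColor(im,cv2.COLOR_RGB2BGR))
E
python3 - <<'E'
from h import *
print(bot.get_eef_rot(),bot.pinch_z,bot.get_time_s(),bot.camera_info("scene").keys())
ims=[]
for c in ("scene","side"):
    im,d,Rw,t=shot(c); P=cloud(c,d,Rw,t); np.savez(c,im=im,P=P); ims.append(im)
    print(c,t)
    for n in ("rack","key","mixer","stand"):
        for m in bot.masks_of(c,n)[:4]:
            p=P[m["pixels"]]; print(n,round(m["confidence"],2),np.round(m["uv"]),m["pixels"].sum(),np.nanmedian(p,0).round(),np.nanpercentile(p,2,0).round(),np.nanpercentile(p,98,0).round())
save("a",ims[0]); save("b",ims[1])
E
```

```text
pics
[-8.95834276e-04  7.07106192e-01  7.07106541e-01 -6.09252590e-04] 18.700000000000003 0.0 dict_keys(['fov_y', 'cx', 'cy', 'rvec', 'tvec'])
scene [1016.2506104  -267.58434966  740.30438577]
rack 0.87 [299. 218.] 2276 [631.  34. 135.] [505. -12.  88.] [651.  99. 168.]
rack 0.81 [124. 179.] 3887 [ 251. -303.    9.] [ 147. -422.   -0.] [ 321. -219.  113.]
rack 0.64 [211. 276.] 2039 [ 617. -178.    5.] [ 563. -234.   -1.] [ 670. -112.   63.]
key 0.62 [147. 272.] 252 [ 569. -314.   59.] [ 548. -329.   19.] [ 585. -300.   76.]
mixer 0.84 [289. 240.] 3894 [647.   6.  83.] [459. -46.  11.] [680. 126. 106.]
stand 0.78 [149. 281.] 1010 [ 586. -315.   40.] [ 530. -348.   -1.] [ 603. -282.   44.]
stand 0.38 [145. 226.] 761 [ 423. -294.   45.] [ 400. -321.    6.] [ 459. -267.   68.]
side [-163.18646318  654.82060792 1012.39231779]
rack 0.92 [382. 202.] 2050 [ 209. -250.   74.] [ 141. -423.    2.] [ 298. -221.  114.]
rack 0.65 [221. 186.] 1960 [591.  57.  98.] [501.  -7.  85.] [640. 113. 169.]
rack 0.64 [260. 171.] 313 [ 617. -159.    4.] [ 574. -197.   -1.] [ 667. -112.    9.]
mixer 0.68 [227. 212.] 2856 [491. 110.  82.] [446. -29.   9.] [669. 158.  98.]
```

View pics/a.png

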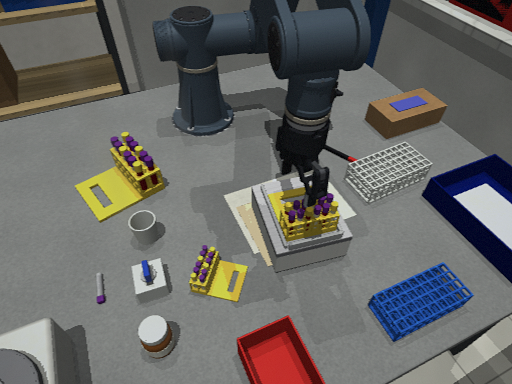

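View pics/b.png

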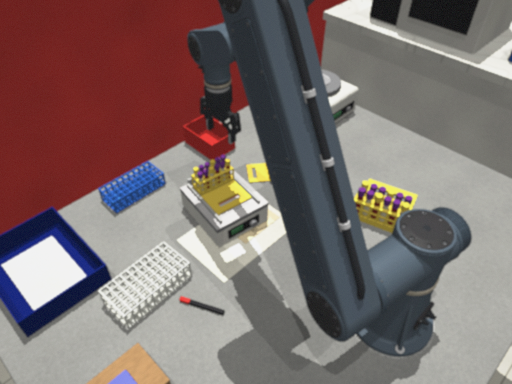

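The scene view shows the mixer at (300,220) carrying the middle rack, with the blue-handled key in its stand at (148,272). The smaller and larger racks, at (220,275) and (120,180), are the look-alikes. I'll take wrist views from above next.

```bash
python3 - <<'E'
from h import *
q0=bot.get_eef_rot(); print(bot.camera_info("wrist"))
def look(p,n):
    for z in (470,430,390,350):
        if bot.ik([p[0],p[1],z],q0) is not None: break
    bot.goto([p[0],p[1],z],q0); bot.sleep(.3)
    im,d,Rw,t=shot("wrist"); P=cloud("wrist",d,Rw,t); np.savez(n,im=im,P=P,Rw=Rw,t=t); print(n,bot.get_eef_pos(),t); return im
bot.move_l([600,0,330])
a=look([545,30],"wm"); b=look([545,-300],"wk")
save("c",np.hstack([a,b])[:, :, :]); 
c=cv2.resize(np.hstack([a,b]),(800,300)); save("c",c)
print(bot.get_time_s())
E
```

```text
{'fov_y': 66.20002047081731, 'cx': 258.4293891786566, 'cy': 189.8001656671455, 'T_tool_cam': array([[ 8.63149418e-04, -9.59279974e-01, -2.82455635e-01,
         7.17906085e+01],
       [ 9.99999541e-01,  7.10749428e-04,  6.42017031e-04,
         1.06479150e+00],
       [-4.15118900e-04, -2.82456060e-01,  9.59280148e-01,
        -1.41243456e+02],
       [ 0.00000000e+00,  0.00000000e+00,  0.00000000e+00,
         1.00000000e+00]])}
wm [545.10743751  29.74068841 468.48255116] [546.68650627 101.40746136 609.27096068]
wk [ 545.282797   -299.13327238  470.18106377] [ 546.26454438 -227.10712425  611.50757449]
3.9333
```

View pics/c.png

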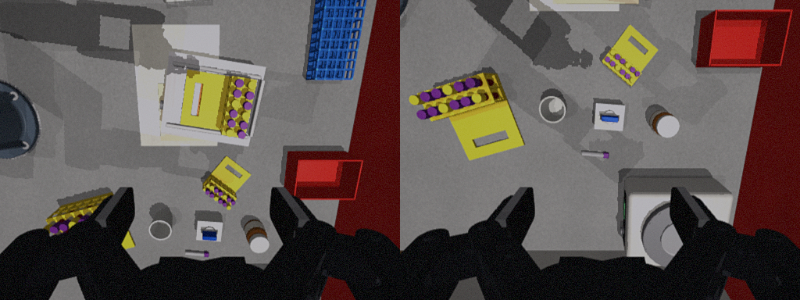

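```bash
cat > fit.py <<'E'
from h import *
from scipy.optimize import minimize
def rectfit(xy,yaw0):
    "trimmed-extent rectangle: yaw minimising area"
    def ext(a):
        c,s=np.cos(a),np.sin(a); r=xy@np.array([[c,-s],[s,c]]); return np.percentile(r,.7,0),np.percentile(r,99.3,0)
    A=np.arange(yaw0-.3,yaw0+.3,.004); ar=[np.prod(np.subtract(*ext(a)[::-1])) for a in A]; a=A[np.argmin(ar)]
    lo,hi=ext(a); c,s=np.cos(a),np.sin(a); return a,np.array([[c,-s],[s,c]])@((lo+hi)/2),hi-lo
E
python3 - <<'E'
from fit import *
D=np.load("wm.npz"); im,P=D["im"],D["P"]; x,y,z=P[...,0],P[...,1],P[...,2]
hsv=cv2.cvtColor(im,cv2.COLOR_RGB2HSV)
roi=(x>400)&(x<730)&(y>-110)&(y<170)
m=roi&(z>78)&(z<92); xy=P[m][:,:2]; print("deck n",m.sum(), rectfit(xy,-.1), np.nanmedian(z[m]))
fe=roi&(z>102)&(z<112)&(hsv[...,1]<80); p=P[fe][:,:2]; print("fence",fe.sum(),p.mean(0),np.percentile(p,[2,98],0),cv2.fitLine(p.astype(np.float32),cv2.DIST_HUBER,0,.01,.01).ravel())
yl=roi&(hsv[...,0]>20)&(hsv[...,0]<35)&(hsv[...,1]>120)&(z>86)&(z<97)
print("foot",yl.sum(),rectfit(P[yl][:,:2],-.1),np.nanmedian(z[yl]))
ys=roi&(hsv[...,0]>8)&(hsv[...,0]<20)&(hsv[...,1]>120)
print("orange?",ys.sum())
D=np.load("wk.npz"); im,P=D["im"],D["P"]; x,y,z=P[...,0],P[...,1],P[...,2]
hsv=cv2.cvtColor(im,cv2.COLOR_RGB2HSV); roi=(x>500)&(x<640)&(y>-380)&(y<-240)
b=roi&(hsv[...,0]>100)&(hsv[...,0]<130)&(hsv[...,1]>120)
print("blue",b.sum(),np.nanmedian(P[b],0),np.nanpercentile(z[b],[5,95]))
t=b&(z>70); print("top",t.sum(),rectfit(P[t][:,:2],0),cv2.minAreaRect(P[t][:,:2].astype(np.float32)))
s=roi&(z>37)&(z<46); print("stand",s.sum(),rectfit(P[s][:,:2],0),np.nanmedian(z[s]))
wm=np.load("wm.npz")["im"]; save("d",np.hstack([cv2.resize(wm[50:190,200:350],None,fx=3.4,fy=3.4),cv2.resize(im[110:180,240:300],None,fx=4,fy=6.8)]))
E
```

```text
deck n 8684 (np.float64(-0.1599999999999998), array([563.50296467,  58.06631086]), array([205.20098798, 178.15873624])) 84.32861344258373
fence 361 [664.46963792  44.68567982] [[653.23531789 -15.93909285]
 [675.53432266 101.85513802]] [1.5532774e-01 9.8786300e-01 6.6431207e+02 4.4571415e+01]
foot 3269 (np.float64(-0.1559999999999998), array([549.52636215,  59.18449662]), array([ 90.96229039, 117.54336534])) 89.53447483277876
orange? 713
blue 4106 [ 563.67494966 -287.53523887  548.61698491] [491.45319077 564.30513976]
top 4087 (np.float64(-0.07599999999999979), array([ 558.90885716, -297.34295068]), array([115.36229948,  36.92531078])) ((559.7899780273438, -298.7083435058594), (40.59728240966797, 120.2510986328125), 88.06876373291016)
stand 985 (np.float64(-0.0799999999999998), array([ 565.11343394, -313.51541123]), array([70.9029195 , 63.17505423])) 40.51263128449341
```

View pics/d.png

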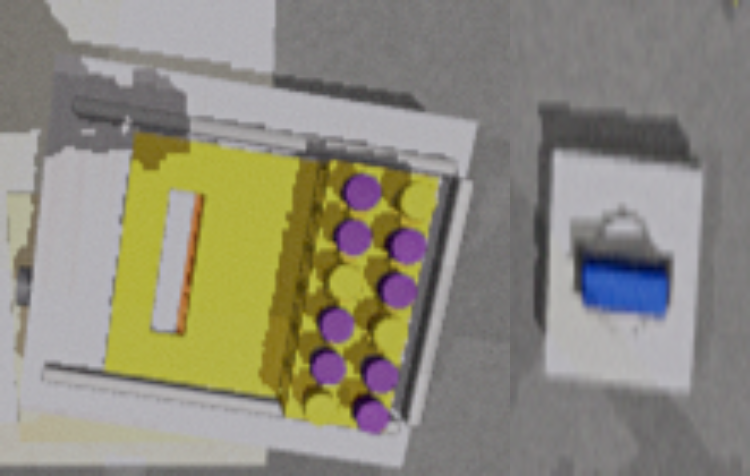

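The wrist view shows the rack on the mixer, short of the fence. The hole is at crop (178,262) with a sliver of orange visible, and the key handle at (625,287) lies along world x. I take the mixer as about (563.5, 58) with yaw −0.157. Next is the rack push, with force feedback.

```bash
cat >> h.py <<'E'
YM=-.158; MC=np.array([563.5,58.]); 
def M(x,y,z): 
    c,s=np.cos(YM),np.sin(YM); return [MC[0]+c*x-s*y, MC[1]+s*x+c*y, z]
def toM(p):
    c,s=np.cos(YM),np.sin(YM); d=np.array(p[:2])-MC; return np.array([c*d[0]+s*d[1],-s*d[0]+c*d[1]])
def FM():
    f=np.array(bot.get_wrist_force()); c,s=np.cos(YM),np.sin(YM); return np.array([c*f[0]+s*f[1],-s*f[0]+c*f[1],f[2]])
E
python3 - <<'E'
from h import *
q=quat(YM)
bot.close_gripper(20)
bot.goto(M(6,-1,230),q); bot.move_l(M(6,-1,114),q,vel=120); bot.sleep(.2)
f0=FM(); print("f0",f0,toM(bot.get_eef_pos()),bot.get_finger_gap(),bot.get_time_s())
x=6; log=[]
while x<70:
    bot.move_l(M(x,-1,114),q,vel=20); f=FM()-f0; log.append((x,*f.round(1)))
    if f[0]<-7: break
    x+=1 if f[0]<-.8 else 2
    if np.abs(f).max()>15: break
for l in log: print(l)
print(toM(bot.get_eef_pos()),bot.get_time_s())
E
```

```text
f0 [-0.49772193  0.37417785  0.13586352] [ 6.48453982 -0.92378233] -0.07300476156717094 8.0083
(6, np.float64(0.4), np.float64(-1.5), np.float64(0.1))
(8, np.float64(-0.1), np.float64(-0.5), np.float64(-0.3))
(10, np.float64(0.9), np.float64(0.5), np.float64(-0.8))
(12, np.float64(0.4), np.float64(-0.6), np.float64(-0.7))
(14, np.float64(0.9), np.float64(-0.3), np.float64(0.2))
(16, np.float64(0.7), np.float64(-0.0), np.float64(0.4))
(18, np.float64(0.7), np.float64(-0.7), np.float64(-0.1))
(20, np.float64(-0.6), np.float64(-0.7), np.float64(0.9))
(22, np.float64(-2.5), np.float64(-0.4), np.float64(0.9))
(23, np.float64(-0.1), np.float64(-0.3), np.float64(-0.9))
(25, np.float64(-0.0), np.float64(-0.6), np.float64(-1.3))
(27, np.float64(-1.4), np.float64(-0.0), np.float64(-1.0))
(28, np.float64(-1.0), np.float64(0.5), np.float64(0.1))
(29, np.float64(-2.1), np.float64(-0.1), np.float64(0.9))
(30, np.float64(-1.8), np.float64(-0.5), np.float64(0.0))
(31, np.float64(-1.8), np.float64(-0.7), np.float64(1.5))
(32, np.float64(-1.1), np.float64(-0.5), np.float64(0.5))
(33, np.float64(-2.0), np.float64(0.4), np.float64(1.3))
(34, np.float64(-1.3), np.float64(0.6), np.float64(0.7))
(35, np.float64(-1.7), np.float64(-0.0), np.float64(0.7))
(36, np.float64(-1.5), np.float64(-0.6), np.float64(0.7))
(37, np.float64(-3.5), np.float64(-0.4), np.float64(1.1))
(38, np.float64(-4.4), np.float64(-1.6), np.float64(2.8))
(39, np.float64(-5.5), np.float64(-1.5), np.float64(4.3))
(40, np.float64(-6.7), np.float64(-1.4), np.float64(4.0))
(41, np.float64(-7.8), np.float64(-1.1), np.float64(6.6))
[38.09832428 -1.09253916] 14.5083
```

```bash
python3 - <<'E'
from h import *
q=quat(YM)
bot.move_l(M(34,-1,114),q,vel=15); bot.sleep(.2); print(FM())
bot.move_l(M(10,-1,114),q,vel=60); bot.move_l(M(0,-1,150),q,vel=150)
bot.move_l(M(-60,0,140),q,vel=200); bot.sleep(.4)
im,d,Rw,t=shot("wrist"); P=cloud("wrist",d,Rw,t); np.savez("w2",im=im,P=P,Rw=Rw,t=t)
save("e",cv2.resize(im,(800,600),interpolation=cv2.INTER_CUBIC)); print(bot.get_eef_pos(),t,bot.get_time_s())
E
```

```text
[0.01734208 0.45781783 0.62037273]
[504.65803134  67.34032208 140.01491051] [576.92112564  55.74890799 281.30060832] 17.1833
```

View pics/e.png

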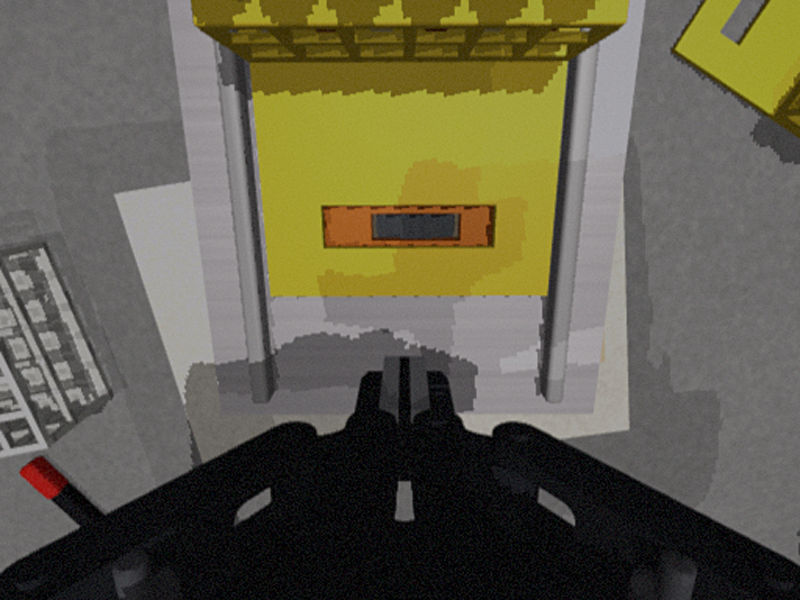

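The rack is home: its foot hole at (322–495, 205–248) in the 800-px view shows the orange plate, and the dark slot is at (371–461, 212–240). I'll quantify that, view the slot again at the insertion yaw, then view the key at the grasp yaw.

```bash
cat >> h.py <<'E'
def ray(c,uv,Rw,t,z):
    i,f=K(c); d=Rw@np.array([(uv[0]-i["cx"])/f,(uv[1]-i["cy"])/f,1]); return t+d*(z-t[2])/d[2]
def slotfind(im,Rw,t):
    hsv=cv2.cvtColor(im,cv2.COLOR_RGB2HSV)
    o=((hsv[...,0]<19)&(hsv[...,0]>5)&(hsv[...,1]>130)).astype(np.uint8)
    n,l,s,c=cv2.connectedComponentsWithStats(o); k=1+np.argmax(s[1:,4]); x,y,w,h=s[k,:4]
    hull=np.zeros_like(o); cv2.drawContours(hull,[cv2.convexHull(np.argwhere(l==k)[:,::-1].astype(np.int32))],-1,1,-1)
    dark=(hull>0)&(hsv[...,1]<110); n,l2,s2,c2=cv2.connectedComponentsWithStats(dark.astype(np.uint8)); k2=1+np.argmax(s2[1:,4])
    pts=np.argwhere(l2==k2)[:,::-1]
    W=np.array([ray("wrist",p,Rw,t,82) for p in pts]); m=np.array([toM(p) for p in W]); lo,hi=np.percentile(m,1,0),np.percentile(m,99,0)
    hp=np.array([toM(ray("wrist",p,Rw,t,91)) for p in np.argwhere(hull>0)[:,::-1]])
    print("slot size",hi-lo,"centre",(lo+hi)/2,"hole c",(hp.min(0)+hp.max(0))/2,np.ptp(hp,axis=0)); return (lo+hi)/2
def seam_b():
    "expected image position of TCP"
    i,f=K("wrist"); T=np.array(i["T_tool_cam"]); p=T[:3,:3].T@(-T[:3,3]); return p[:2]/p[2]*f+[i["cx"],i["cy"]],p,f
E
python3 - <<'E'
from fit import *
D=np.load("w2.npz"); im,P=D["im"],D["P"]; s=slotfind(im,D["Rw"],D["t"]); print("TCP expected",seam_b())
hsv=cv2.cvtColor(im,cv2.COLOR_RGB2HSV); z=P[...,2]
m=P.reshape(-1,3)[:,:2]-MC; c,sn=np.cos(YM),np.sin(YM); m=np.stack([c*m[:,0]+sn*m[:,1],-sn*m[:,0]+c*m[:,1]],-1).reshape(384,512,2)
yl=(hsv[...,0]>20)&(hsv[...,0]<35)&(hsv[...,1]>120)&(z>86)&(z<96)&(np.abs(m[...,1])<75)
print("foot",rectfit(m[yl],0),np.median(z[yl]))
bot.move_l(M(-40,-20,190),vel=250)
qi=quat(YM+np.pi/2)
bot.goto(M(s[0],s[1]-72,140),qi); bot.sleep(.4)
im,d,Rw,t=shot("wrist"); np.savez("w3",im=im,d=d,Rw=Rw,t=t,tcp=bot.get_eef_pos()); print("cam",toM(t)); s=slotfind(im,Rw,t)
bot.move_l(M(s[0]-20,s[1]-72,230),vel=250)
yk=-.08; kc=np.array([565.,-314]); d_=np.array([np.cos(yk),np.sin(yk)])
bot.goto([*(kc-72*d_),130],quat(yk)); bot.sleep(.4)
imk,d,Rw,t=shot("wrist"); P=cloud("wrist",d,Rw,t); np.savez("w4",im=imk,P=P,Rw=Rw,t=t); print("cam",t)
hsv=cv2.cvtColor(imk,cv2.COLOR_RGB2HSV); b=(hsv[...,0]>100)&(hsv[...,0]<130)&(hsv[...,1]>120)
b&=np.linalg.norm(P[...,:2]-kc,axis=-1)<50
W=np.array([ray("wrist",p,Rw,t,75)[:2] for p in np.argwhere(b)[:,::-1]]); print("key",b.sum(),rectfit(W,-.08),np.nanpercentile(P[b],[5,50,95],0))
st=(P[...,2]>36)&(P[...,2]<47)&(np.linalg.norm(P[...,:2]-kc,axis=-1)<60); print("stand",rectfit(P[st][:,:2],-.08))
print(bot.get_time_s())
save("f",np.hstack([cv2.resize(im,(400,300)),cv2.resize(imk,(400,300))]))
E
```

```text
Traceback (most recent call last):
  File "h.py", line 39, in slotfind
    hp=np.array([toM(ray("wrist",p,Rw,t,91)) for p in np.argwhere(hull>0)[:,::-1]])
                     ~~~^^^^^^^^^^^^^^^^^^^
  File "h.py", line 30, in ray
    i,f=K(c); d=Rw@np.array([(uv[0]-i["cx"])/f,(uv[1]-i["cy"])/f,1]); return t+d*(z-t[2])/d[2]
        ~^^^
  File "h.py", line 5, in K
    i=bot.camera_info(c); f=192/np.tan(np.radians(i["fov_y"]/2)); return i,f
ValueError: time passes only in moves, steps and waits
```

```bash
sed -i 's/^def K(c):/import functools\n@functools.lru_cache(None)\ndef K(c):/' h.py
cat > s5.py <<'E'
from fit import *
D=np.load("w2.npz"); im,P=D["im"],D["P"]; s=slotfind(im,D["Rw"],D["t"]); print("TCP expected",seam_b())
hsv=cv2.cvtColor(im,cv2.COLOR_RGB2HSV); z=P[...,2]
m=P.reshape(-1,3)[:,:2]-MC; c,sn=np.cos(YM),np.sin(YM); m=np.stack([c*m[:,0]+sn*m[:,1],-sn*m[:,0]+c*m[:,1]],-1).reshape(384,512,2)
yl=(hsv[...,0]>20)&(hsv[...,0]<35)&(hsv[...,1]>120)&(z>86)&(z<96)&(np.abs(m[...,1])<75)
print("foot",rectfit(m[yl],0),np.median(z[yl]))
bot.move_l(M(-40,-20,190),vel=250)
qi=quat(YM+np.pi/2)
bot.goto(M(s[0],s[1]-72,140),qi); bot.sleep(.4)
im,d,Rw,t=shot("wrist"); np.savez("w3",im=im,d=d,Rw=Rw,t=t,tcp=bot.get_eef_pos()); print("cam",toM(t)); s=slotfind(im,Rw,t)
bot.move_l(M(s[0]-20,s[1]-72,230),vel=250)
yk=-.08; kc=np.array([565.,-314]); d_=np.array([np.cos(yk),np.sin(yk)])
bot.goto([*(kc-72*d_),130],quat(yk)); bot.sleep(.4)
imk,d,Rw,t=shot("wrist"); P=cloud("wrist",d,Rw,t); np.savez("w4",im=imk,P=P,Rw=Rw,t=t); print("cam",t)
hsv=cv2.cvtColor(imk,cv2.COLOR_RGB2HSV); b=(hsv[...,0]>100)&(hsv[...,0]<130)&(hsv[...,1]>120)
b&=np.linalg.norm(P[...,:2]-kc,axis=-1)<50
W=np.array([ray("wrist",p,Rw,t,75)[:2] for p in np.argwhere(b)[:,::-1]]); print("key",b.sum(),rectfit(W,-.08),np.nanpercentile(P[b],[5,50,95],0))
st=(P[...,2]>36)&(P[...,2]<47)&(np.linalg.norm(P[...,:2]-kc,axis=-1)<60); print("stand",rectfit(P[st][:,:2],-.08))
print(bot.get_time_s())
save("f",np.hstack([cv2.resize(im,(400,300)),cv2.resize(imk,(400,300))]))
E
python3 s5.py
```

```text
slot size [10.10501975 35.70739016] centre [-13.19998135  -4.72856054] hole c [-12.05820582  -1.63163378] [16.12033676 69.82263462]
TCP expected (array([258.43037962, 246.67681529]), array([5.25105570e-04, 3.01544192e+01, 1.56150185e+02]), np.float64(294.5272902610999))
foot (np.float64(0.004000000000000281), array([ 4.37133105, -1.73267724]), array([ 91.11540327, 118.38634275])) 89.60911558531845
cam [-13.16198836  -3.58339396]
slot size [10.55543828 36.08218299] centre [-14.87193706  -3.48494285] hole c [-13.58479945  -0.76836907] [17.57476327 69.36500173]
cam [ 566.38200772 -313.52665578  271.63578779]
key 1096 (np.float64(-0.08399999999999974), array([ 564.86760802, -314.53291089]), array([38.82909211, 10.67049757])) [[ 547.34382095 -319.66439247   72.2267692 ]
 [ 565.77242919 -314.42232854   73.40735952]
 [ 582.678889   -309.20426368   74.5683185 ]]
stand (np.float64(-0.06399999999999972), array([ 565.06653345, -314.58083868]), array([71.29474792, 63.22411892]))
21.6667
```

View pics/f.png

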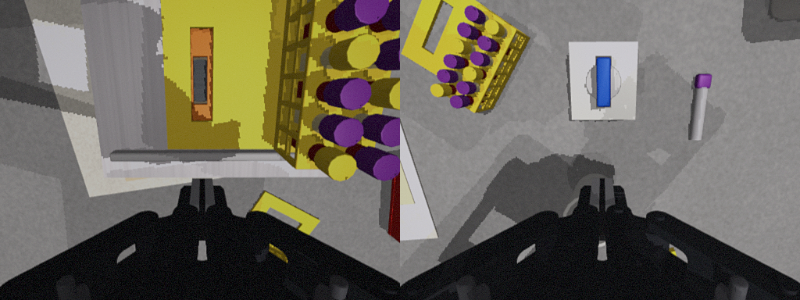

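The TCP projection agrees with the finger seam in the jaw direction. Comparing the two yaws gives a tool-frame bias of about (+1.45, −0.25) mm, so I correct for it and grasp the key.

```bash
python3 - <<'E'
from h import *
yk=-.08; q=quat(yk); p=[563.4,-314.7]
bot.open(); bot.goto([*p,130],q); bot.move_l([*p,50],q,vel=100); bot.sleep(.3)
f0=np.array(bot.get_wrist_force()); print(bot.get_eef_pos(),f0)
bot.close_gripper(40); bot.sleep(.3); tg=bot.get_eef_pos(); print("grasp",tg,bot.get_finger_gap(),np.array(bot.get_wrist_force())-f0)
bot.move_l([*p,110],q,vel=80); bot.move_l([*p,250],q,vel=250)
bot.goto(M(-14.65,-4.95,220),quat(YM+np.pi/2)); bot.move_l(M(-14.65,-4.95,150),vel=120); bot.sleep(.5)
print(toM(bot.get_eef_pos()),bot.get_eef_pos(),FM(),bot.get_finger_gap())
im,d,Rw,t=shot("wrist"); np.savez("w5",im=im,d=d,Rw=Rw,t=t); np.save("tg",tg)
save("g",cv2.resize(im[100:340,120:440],(800,600),interpolation=cv2.INTER_CUBIC)); print(bot.get_time_s())
E
```

```text
[ 563.67010946 -314.86172213   50.57555916] [ 0.06634425  0.39194917 -0.82954478]
grasp [ 563.501227   -314.77715626   50.04386631] 11.133127894346458 [ 0.16111293 -0.20472014  1.0687466 ]
[-14.56094388  -4.89176416] [548.35074107  55.46023684 150.23726287] [-0.25492565 -0.29403775 -1.40598982] 11.093673863793784
29.325
```

View pics/g.png

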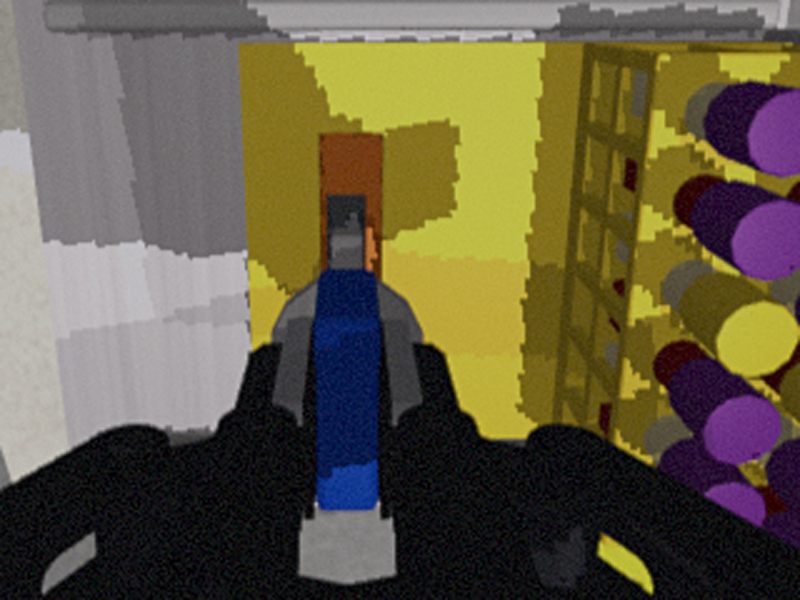

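The key is gripped squarely. Its crossbar end at (346,250) is centred in x on the slot at (328–367). I'll descend with force checks.

```bash
cat > ins.py <<'E'
from h import *
OFF=38.04; qi=quat(YM+np.pi/2); S=np.array([-14.65,-4.95])
def kz(): p=bot.get_eef_pos(); return p[2]-OFF-85, toM(p)-S
E
python3 - <<'E'
from ins import *
bot.move_l(M(*S,85+10+OFF),qi,vel=60); bot.sleep(.3); f0=FM(); print(f0,kz())
z=10; 
while z>-20:
    z-=1; bot.move_l(M(*S,85+z+OFF),qi,vel=15); f=FM()-f0
    k=kz(); print(z,round(k[0],2),k[1].round(2),f.round(1))
    if np.abs(f[:2]).max()>6 or f[2]>(5 if k[0]>-11 else 9): break
bot.sleep(.2); print(kz(),FM()-f0,bot.get_time_s()); np.save("f0",f0)
E
```

```text
[-0.96846828  0.00184859 -1.23898437] (np.float64(10.226144521682329), array([0.20460287, 0.01030327]))
9 9.01 [-0.03 -0.01] [ 1.4  0.1 -0.1]
8 7.93 [-0.06 -0.02] [ 0.2 -0.3 -1.2]
7 6.91 [-0.08  0.01] [-0.  -0.3  1.2]
6 5.94 [-0.04 -0.01] [ 1.6  0.  -0.1]
5 4.95 [-0.04  0.  ] [ 0.9 -0.9 -0.8]
4 3.92 [-0.09 -0.  ] [ 0.1  0.5 -0.4]
3 2.92 [-0.06 -0.01] [ 1.7 -0.1  0.1]
2 1.91 [-0.04 -0.  ] [ 1.8 -0.1 -0.3]
1 0.91 [-0.06 -0.02] [ 1.   0.3 -0.5]
0 -0.1 [-0.04 -0.01] [ 1.1  0.  -0.2]
-1 -1.08 [-0.07 -0.01] [1.6 0.5 0.5]
-2 -2.08 [-0.07  0.  ] [ 0.6  0.2 -0.1]
-3 -3.06 [-0.04 -0.01] [ 1.2  0.2 -0.4]
-4 -4.07 [-0.07 -0.01] [ 1.  -0.2  0.6]
-5 -5.06 [-0.06  0.01] [-0.1  0.3  0.6]
-6 -6.07 [-0.05 -0.02] [ 0.2 -0.6 -0.3]
-7 -7.09 [-0.06 -0.  ] [ 0.3 -0.2  0.8]
-8 -8.1 [-0.07 -0.02] [2.1 0.4 0.2]
-9 -9.08 [-0.07  0.  ] [ 1.  -0.3  0. ]
-10 -10.08 [-0.07  0.  ] [1.5 0.4 0.6]
-11 -11.07 [-0.04  0.01] [ 0.8 -0.6 -0. ]
-12 -12.07 [-0.04  0.  ] [1.5 0.3 0. ]
-13 -12.98 [0.06 0.  ] [ 1.7 -0.4  0.8]
-14 -13.66 [0.1  0.03] [0.6 0.1 4.9]
-15 -14.86 [0.09 0.01] [ 0.2 -0.2  4.6]
-16 -15.95 [0.09 0.01] [-0.7 -0.1  4.6]
-17 -16.98 [ 0.09 -0.  ] [0.6 0.4 4.9]
-18 -18.01 [0.05 0.02] [-0.3 -0.6  4.8]
-19 -19.01 [0.05 0.01] [0.9 0.3 6.5]
-20 -19.95 [0.09 0.  ] [ 0.4 -0.5  7.1]
(np.float64(-19.883052521943142), array([ 0.09598977, -0.00381305])) [0.63909553 0.1683876  6.85536378] 37.7583
```

```bash
python3 - <<'E'
from ins import *
f0=np.load("f0.npy")
for z in (-21,-22,-22.8): bot.move_l(M(*S,85+z+OFF),qi,vel=15)
print(kz(),(FM()-f0).round(1))
for a in np.linspace(0,np.pi/2,10)[1:]:
    bot.move_l(M(*S,85-22.8+OFF),quat(YM+np.pi/2+a),vel=40); f=FM()-f0; k=kz()
    print(round(a,2),round(k[0],2),k[1].round(2),f.round(1),np.round(bot.get_torque(),2))
    if np.abs(f).max()>16: print("STOP"); break
else:
    qf=quat(YM+np.pi)
    for z in (-21.5,-20.,-19,-18,-17): 
        bot.move_l(M(*S,85+z+OFF),qf,vel=15); k=kz(); print(z,round(k[0],2),k[1].round(2),(FM()-f0).round(1))
print(bot.get_finger_gap(),bot.get_time_s())
E
```

```text
(np.float64(-22.55927179059922), array([ 0.10687406, -0.00092183])) [-0.3  0.5  8.4]
0.17 -22.41 [0.55 0.02] [-0.3  0.2  7.2] [0.02 0.06 0.06]
0.35 -22.36 [0.75 0.04] [1.1 0.3 6.3] [ 0.03  0.04 -0.01]
0.52 -22.35 [0.81 0.06] [0.9 0.1 7.7] [0.09 0.01 0.02]
0.7 -22.3 [0.88 0.05] [1.3 0.7 6.5] [ 0.03  0.01 -0.07]
0.87 -22.34 [0.9  0.04] [1.6 0.3 6.8] [0.04 0.02 0.05]
1.05 -22.33 [0.91 0.05] [1.2 0.4 7.1] [ 0.04 -0.05 -0.01]
1.22 -22.32 [0.92 0.05] [-0.1  0.   8.7] [ 0.05 -0.01  0.08]
1.4 -22.32 [0.92 0.06] [1.2 1.3 7.6] [ 0.04 -0.01  0.04]
1.57 -22.33 [0.87 0.03] [0.9 0.4 7.5] [ 0.   -0.01  0.05]
-21.5 -21.04 [0.9  0.04] [ 1.3 -0.   7. ]
-20.0 -19.58 [0.86 0.06] [1.5 0.5 6.5]
-19 -18.68 [0.83 0.05] [2.8 0.  5.2]
-18 -17.78 [0.77 0.04] [3.1 1.1 5.7]
-17 -17.05 [0.7  0.02] [4.5 1.4 3. ]
11.34159674512026 42.6833
```

```bash
python3 - <<'E'
from ins import *
bot.sleep(.2); bot.open(); bot.sleep(.2)
qf=quat(YM+np.pi); p=np.array(bot.get_eef_pos())
bot.move_l(M(*S,190),qf,vel=80)
# camera (on -x side) over the key
bot.move_l(M(S[0]+45,S[1],230),qf,vel=150); bot.sleep(.4)
im,d,Rw,t=shot("wrist"); P=cloud("wrist",d,Rw,t); ims,ds,Rs,ts=shot("scene")
hsv=cv2.cvtColor(im,cv2.COLOR_RGB2HSV); b=(hsv[...,0]>100)&(hsv[...,0]<130)&(hsv[...,1]>120)&(np.linalg.norm(P[...,:2]-M(*S,0)[:2],axis=-1)<45)
from fit import rectfit
W=np.array([toM(ray("wrist",u,Rw,t,85-17+63)) for u in np.argwhere(b)[:,::-1]]); print("key M",rectfit(W,0),np.nanpercentile(P[b][:,2],[20,50,80,95]))
yl=(hsv[...,0]>20)&(hsv[...,0]<35)&(hsv[...,1]>120)&(P[...,2]>86)&(P[...,2]<96)
m=np.array([toM(x) for x in P[yl]]); m=m[np.abs(m[:,1])<75]; print("foot",rectfit(m,0),np.percentile(m,1,0),np.percentile(m,99,0))
save("h",np.hstack([cv2.resize(im,(400,300)),cv2.resize(ims[150:300,200:400],(400,300))])); print(bot.get_time_s())
E
```

```text
key M (np.float64(0.008000000000000285), array([104.94204699,  -5.16538338]), array([273.44491684, 278.78652396])) [130.31039106 311.60784321 318.89652807 324.67511343]
foot (np.float64(0.008000000000000285), array([ 3.94884829, -1.57380358]), array([ 91.33747455, 118.49321073])) [-41.74343428 -60.402221  ] [49.59726423 57.33186944]
46.0417
```

View pics/h.png

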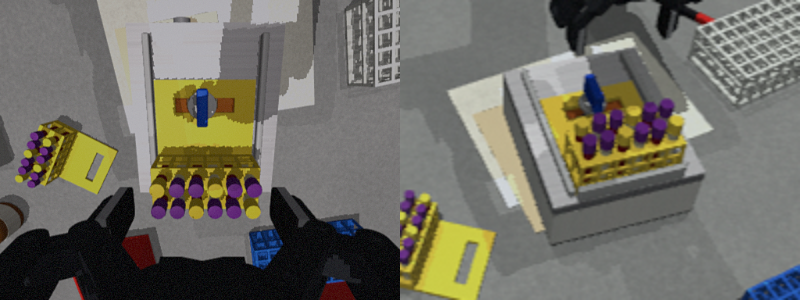

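The handle stands upright at (202,107), along the mixer's x, and the rack is still home. I'll repeat the key measurement without the gripper pixels, then hand in.

```bash
python3 - <<'E'
from ins import *
from fit import rectfit
im,d,Rw,t=shot("wrist"); P=cloud("wrist",d,Rw,t)
hsv=cv2.cvtColor(im,cv2.COLOR_RGB2HSV); b=(hsv[...,0]>100)&(hsv[...,0]<130)&(hsv[...,1]>120)&(np.linalg.norm(P[...,:2]-M(*S,0)[:2],axis=-1)<45)&(P[...,2]<180)
tp=b&(P[...,2]>125); m=np.array([toM(x) for x in P[tp]]); print("key top, slot-relative",rectfit(m,0),m.mean(0)-S,"z",np.median(P[tp][:,2]),tp.sum())
pl=P[tp]; c=np.linalg.lstsq(np.c_[pl[:,:2]-pl[:,:2].mean(0),np.ones(len(pl))],pl[:,2],rcond=None)[0]; print("top tilt",c)
ok=120<np.median(pl[:,2])<135 and abs(rectfit(m,0)[0])<.15
print(ok,bot.get_time_s())
if ok: bot.close_job()
E
```

```text
key top, slot-relative (np.float64(-0.003999999999999726), array([-13.5848642 ,  -4.67083503]), array([38.66829959, 10.73021132])) [0.65692072 0.2216392 ] z 129.47416567472726 662
top tilt [3.88029279e-03 5.67274682e-03 1.29450436e+02]
True 46.0917
the job is handed in; nothing more can be done
```

The rack is back against the fence and the T-key is locked in its seat. I handed the job in at 46 s of the allowed 72; no verdict is reported.

- **Rack:** I pushed it about 15 mm with the closed fingers until the fence pushed back. The force peaked at about 8 N along the push. In the last camera check the foot was level and unmoved from its position after the push.
- **Key:** Going down through the hole and slot it met no resistance until the plunger, which it touched 13 mm below the deck as expected. I pressed it to about 22.4 mm, turned it a quarter turn and let it rise to 17 mm. Vertical force on the key stayed below 9 N and sideways force below 5 N.

Last checks, from the wrist camera:

| Check | Measured | Expected |
|---|---|---|
| Handle angle to the mixer's x | 0.004 rad, by my own fit of the mixer | within 0.2 rad |
| Handle centre to the slot centre I measured | 0.7 mm | within 4 mm in x |
| Handle top tilt | about 0.007 rad | below 0.08 rad |
| Handle top height | 129.5 mm | 131 mm |

- **Height disagreement:** The 1.5 mm shortfall would put the crossbar at about 18.5 mm, still within the 15 to 19.2 mm range. The camera also reads the deck and foot about 1 mm low, and the arm's own reading before release was 17 mm.
- **Failed check:** The first version of that key check was spoiled by gripper pixels, so I repeated it without them.
- **Mixer position:** My first estimate was about 5 mm off along its x. The slot itself was measured directly, so this did not affect the insertion.
- **Bystanders:** I saw none disturbed, but did not measure them.

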